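# Move a serving board to the other fold-down hook and fold the emptied hook away

## Task

The serving board hangs on a hook that has to be folded away so the balcony door can swing open. Flip the other, folded-up hook fully down, move the board across so that it hangs upright by its slot on that hook, and then fold the emptied hook up flat against the panel again. Leave the mug, bottle, glass dish and puzzle cube where they are.

Things in the scene. Friction and masses are not known exactly. Their poses are not given: they have to be found in the camera images.
- panel: Upright wooden hook panel, fixed on the table, 400 mm wide, 18 mm thick, top 235 mm above the table; its front faces away from the robot and carries two equal steel fold-down hooks about 200 mm apart. Origin: table level, middle of its front face. Axes: x out of the front, y along the panel, z up.
- hook_a_hinge (a point): Hinge of the hook on which the board hangs at the start (left or right, it varies): on the hinge axis, middle of the arm's width, 16 mm in front of the panel's face, 190 mm above the table, 45 mm below the panel's top. Axes as the panel's, fixed: x the way an unfolded arm points, y along the hinge axis, z up.
- hook_a_arm (a joint): Angle (rad) of that hook's arm, swinging out and down: 0 = folded flat, upright along the panel, free end 55 mm above the panel's top; 1.571 = fully down, level, straight out of the panel, on a firm stop. Stiff hinge: the arm stays where it is left; about 1 N at its end moves it.
- hook_a_tip (a point): Middle of that arm's free end; moves with it. Arm: steel bar, 100 mm from hinge axis to end, 16 mm wide (along the hinge axis), 10 mm thick, the hinge axis at mid-thickness. On the last 10 mm a lip stands 10 mm above the bar's upper side when the arm is down (folded, it points back over the panel's top edge).
- hook_b_hinge (a point): Hinge of the other hook, the one that is empty and folded up at the start; same build, point and axes as hook_a_hinge.
- hook_b_arm (a joint): Angle of that other hook's arm; same build and meaning as hook_a_arm. Starts between 0 and 0.25 (folded or nearly so).
- hook_b_tip (a point): Middle of the free end of that other hook's arm, 100 mm from the hinge axis.
- board_center (a point): Centre (half-way up) of the wooden serving board, 12 mm thick, 181 mm tall, about 0.2 kg: lower blade 140 mm wide, 100 mm tall; above it a handle part 90 mm wide, 81 mm tall, with a slot 46 mm wide, 36 mm tall; above the slot a solid strip 45 mm tall to grip across the thickness. Axes: x through the thickness, y along the width, z up. Starts hanging on hook a's arm.
- board_slot (a point): Middle of the upper edge of the board's slot (the edge that rests on the hook's arm), mid-thickness; 45.5 mm above board_center, 45 mm below the board's top edge. Axes as board_center.
- mug_center (a point): Orange ceramic mug, radius 41 mm, 95 mm tall; point half-way up. Bystander.
- bottle_center (a point): Steel bottle with closed cap, radius 35 mm, 220 mm tall; point half-way up. Bystander.
- dish_center (a point): Glass dish, radius 70 mm, 45 mm tall; point half-way up. Bystander.
- cube_center (a point): Wooden puzzle cube, 66 mm; point at its centre. Bystander.
Mind the look-alikes: they are no part of the job. Leave any purple look-alike of the part that bears board_center alone.

How it is judged:
By the outcome, as a careful person would: the job done as asked, in the order asked, and still so for the second after the job is handed in, with the robot touching nothing.
It also fails if it takes over 72 s, if anything falls off the work surface, if the arm or the gripper's body presses on something with over 40 N, if the wrist force passes 120 N, or if a joint passes its speed limit or range.

## Robot

A 6-joint arm with a two-finger parallel gripper is mounted at the origin on the work surface. World frame = base frame: x ahead of the robot, y to its left, z up, the work surface at z = 0. Lengths are in m, angles in rad, forces in N, time in s.
With the tool pointing down it reaches from about 0.25 to 0.775 m from the base axis. Payload 4 kg.
Tool frame: the origin (TCP) lies midway between the tips of the shut fingers; the grasp point (between the pads) lies 19 mm behind it; z points along the fingers, y is the line along which they close (so a half turn about z gives the same grasp; the last joint's range is limited). The gripper opens to 94 mm and grips with 3 to 60 N. Pads are 16 mm wide; open, the fingers measure 119 mm over their backs; the gripper's body (75 mm by 177 mm) begins 78 mm behind the grasp point.
Start: joints at [-1.391, 0.087, 1.371, -0, 1.684, -0.103], TCP at [0.153, -0.528, 0.167] pointing down, gripper open.
Joint ranges: [-3.1, 3.1], [-0.76, 2.03], [0.27, 2.55], [-1.08, 4.22], [0.17, 2.65], [-2.57, 2.57]. Speed limits (rad/s): [2.79, 2.79, 3.14, 3.14, 3.14, 3.14].

## Interface

Orientations are given as [roll, pitch, yaw] about the fixed x, y, z axes, in that order (R = Rz(yaw) Ry(pitch) Rx(roll)).
In Python, from bench import get_obs, snapshot, close_job gives the robot as it stands. The module is installed in compiled form; this text tells all that it offers.
- The arm moves only by the tool drive_tool, never from a script. Its argument "commands" is a list of rows, each a list of 6 numbers: the shift along the tool's x, y, z in units of 0.04 m (1.0 is 0.04 m), then the turn, a rotation vector about the tool's x, y, z in units of 0.1 rad (1.0 is 0.1 rad). In form: [[dx, dy, dz, wx, wy, wz], ...]. A call has 1 to 20 rows; each row shifts and turns the commanded pose from where the row before left it, along the tool's axes as they then stand; what a row does not reach is not made up. A row lasts 1/8 s, in which the tool goes at most 62.5 mm and 10.7 degrees, less where a joint would pass 70% of its speed; a pose out of reach is approached as far as the arm can. A call with a number of a shift or a turn outside -1 to 1 is refused whole. A call with a gripper value outside its range is refused whole. "gripper" is the closure, from 0 (fully open) to 1 (shut), set as the call begins (left out, the last holds). The fingers move at their own pace and stop on an object; the grip force is fixed at half the most. Time passes only in rows, so rows that do not move let the fingers close. It gives the time, the measured TCP pose, the force, the opening and the grip force at its end, in the units of the state.
- get_obs(): the state, without advancing time (a new reading comes with each control period).
- snapshot(name): name is "side" or "top" or "wrist"; returns a dict with "image" (480x640x3 uint8, blue, green, red), "range_z" (480x640 float32, m along the optical axis (not along the pixel's ray), 0 where there is no reading), "fx", "fy", "cx", "cy" (pixels), "rvec" (rotation vector, rad) and "tvec" (3), from world to camera coordinates, as OpenCV has them. Camera axes: x right, y down, z forward; pixel columns grow to the right and rows downward; lengths in m; the calibration is good to about 2 mm. A picture is of the moment at which its call begins.
- close_job(): hands the job in; it is judged then, once.
The state is a dict: "time": time; "joint_positions": joint angles; "qvel": joint speeds; "joint_torque": joint torques, N m; "tool_pos": TCP position; "ee_rot": TCP orientation; "wrist_force": force on the tool from outside, world axes, zero at the start; "wrist_torque": the same for the moment, N m; "width": finger opening in m; "finger_force": force on a finger pad.
Only numpy, scipy, OpenCV 4.12 (cv2) and the standard library are available. Lean on these libraries where they do the work, as an engineer would, in place of code of your own. Each camera call takes 0.05 s, during which the arm holds its last target. There are 200 camera calls.

## Working session

There is one attempt and no reset: what is moved stays moved. The work goes in short steps, Python scripts to look and compute and a tool call to move; the robot and the scene stay as the last step left them, time stands still between calls to the robot, and variables do not carry over. Pictures are saved under pics/ and viewed, at most 10 in all, crops included, and the job is handed in when it is done.

Besides the shell and the picture viewer there is one more tool, called after ">>>" as name(argument=value, ...), one argument or row to a line, values as JSON. drive_tool: Moves the arm, as the interface text tells. Its arguments: {"type":"object","properties":{"commands":{"type":"array"},"gripper":{"type":"number"}},"required":["commands"]}

```bash
mkdir -p pics
cat > h.py <<'E'
import numpy as np,cv2
from bench import get_obs,snapshot,close_job
from scipy.spatial.transform import Rotation as Ro
def snap(n):
    s=snapshot(n);R=cv2.Rodrigues(np.array(s["rvec"],float))[0];t=np.array(s["tvec"],float).ravel()
    z=s["range_z"];v,u=np.mgrid[:480,:640]
    c=np.stack([(u-s["cx"])/s["fx"]*z,(v-s["cy"])/s["fy"]*z,z],-1)
    P=(c-t)@R; P[z<=0]=np.nan
    return s["image"],P,s
E
python3 - <<'E'
from h import *
for n in("side","top"):
    i,P,s=snap(n);cv2.imwrite(f"pics/{n}0.png",i);np.save(f"{n}P.npy",P)
    R=cv2.Rodrigues(np.array(s["rvec"],float))[0];print(n,-R.T@np.array(s["tvec"]).ravel(),R[2])
print(get_obs())
E
```

```text
side [0.10242293 0.74539413 0.73134851] [ 0.48924282 -0.70840615 -0.50872605]
top [ 0.52497077 -0.00912307  1.18707906] [ 0.12844623 -0.01410666 -0.99161614]
{'time': 0.1, 'joint_positions': array([-1.39112075e+00,  8.78852417e-02,  1.37210959e+00, -2.17586506e-05,
        1.68360451e+00, -1.03117161e-01]), 'qvel': array([-0.0007195 , -0.00136573, -0.00441385,  0.00137124, -0.00058072,
        0.00076664]), 'joint_torque': array([ 3.79781588e-03, -3.41248691e+01, -3.03303230e+01,  7.18005700e-02,
        3.03873082e-02, -1.05392255e-04]), 'tool_pos': array([ 0.15334562, -0.52758785,  0.16601576]), 'ee_rot': array([-3.13959441e+00, -1.85046013e-04,  2.82790125e-01]), 'wrist_force': array([-0.6526995 ,  0.12252339,  0.10230023]), 'wrist_torque': array([ 0.00020135, -0.01604134,  0.03956837]), 'finger_force': 0.0, 'width': 0.09406432262479304}
```

View pics/side0.png

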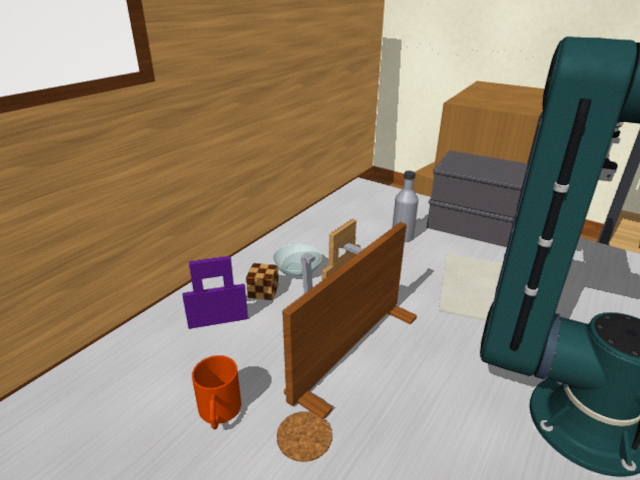

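View pics/top0.png

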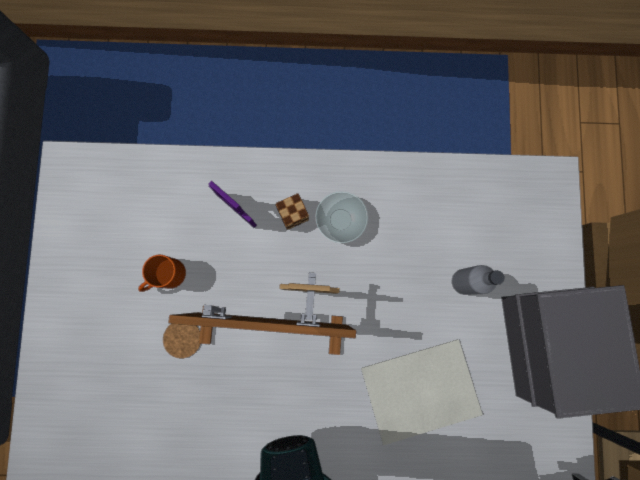

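The wooden board hangs on hook a: top view (310,288), side view (342,245). Hook b is folded up at top (214,312), side (308,268). Candidates for the board are the wooden one at top (310,288) and the purple look-alike at top (232,205), side (215,290). I choose the wooden one, and will measure it and take a close crop.

Run:
```python
from h import *
i=cv2.imread("pics/top0.png");P=np.load("topP.npy")
cv2.imwrite("pics/crop0.png",cv2.resize(i[240:370,140:390],None,fx=3.2,fy=3.2,interpolation=cv2.INTER_CUBIC))
X,Y,Z=P[...,0],P[...,1],P[...,2]
hsv=cv2.cvtColor(i,cv2.COLOR_BGR2HSV)
roi=np.zeros(X.shape,bool);roi[255:345,165:360]=1
m=roi&(abs(Z-.235)<.006)&(hsv[...,1]>100)
def line(m,n):
    p=P[m][:,:2];r=cv2.minAreaRect((p*1000).astype(np.float32));print(n,m.sum(),r,np.median(P[m],0))
m1=m.copy();m1[:,:]=m&(np.mgrid[:480,:640][0]>308);line(m1,"panel")
v,u=np.mgrid[:480,:640]
b=roi&(v<300)&(u>270)&(hsv[...,1]>70)&(Z>.19);line(b,"board top")
print(P[b][:,2].min(),P[b][:,2].max())
g=roi&(hsv[...,1]<60)&(Z>.1)
ga=g&(u>290)&(u<325);gb=g&(u<235)
line(ga,"hookA");line(gb,"hookB")
for vv in range(268,330,4): print(vv,[np.round(P[vv,uu],3).tolist() for uu in(308,311)])
print("B")
for vv in range(298,324,2): print(vv,[np.round(P[vv,uu],3).tolist() for uu in(208,213,218)])
for n,pt in dict(mug=(165,272),bot=(490,280),dish=(342,218),cube=(292,210),purp=(232,204)).items(): print(n,P[pt[1],pt[0]])
for d,(a,b2) in dict(l=(172,319),r=(353,332)).items(): print(d,P[b2,a])
```

```text
panel 1492 ((469.8090515136719, 95.47476959228516), (396.1302795410156, 18.174827575683594), 86.7524185180664) [0.47061811 0.09949202 0.23486557]
board top 233 ((555.14013671875, -0.8619956970214844), (88.5810317993164, 11.234153747558594), 87.42286682128906) [ 0.55474088 -0.00195169  0.23949828]
0.1923659691524706 0.24442841949684427
hookA 475 ((519.9820556640625, -2.970134735107422), (134.5744171142578, 73.2692642211914), 4.026113510131836) [ 0.50987481 -0.0036483   0.1963293 ]
hookB 309 ((491.18939208984375, 224.68438720703125), (141.71737670898438, 46.011112213134766), 86.89541625976562) [0.49640571 0.19569435 0.22271351]
268 [[0.613, 0.004, 0.004], [0.614, -0.004, -0.001]]
272 [[0.603, 0.004, -0.002], [0.603, -0.004, -0.001]]
276 [[0.592, 0.003, 0.0], [0.581, -0.006, 0.206]]
280 [[0.572, 0.001, 0.197], [0.572, -0.006, 0.192]]
284 [[0.562, 0.0, 0.238], [0.563, -0.006, 0.196]]
288 [[0.553, 0.0, 0.238], [0.553, -0.006, 0.239]]
292 [[0.545, 0.0, 0.193], [0.545, -0.006, 0.196]]
296 [[0.536, 0.0, 0.194], [0.537, -0.007, 0.195]]
300 [[0.528, -0.0, 0.197], [0.528, -0.007, 0.193]]
304 [[
[... 883 characters left out ...]
99, 0.29], [0.496, 0.212, 0.186], [0.497, 0.197, 0.202]]
314 [[0.495, 0.198, 0.29], [0.491, 0.211, 0.186], [0.491, 0.205, 0.163]]
316 [[0.488, 0.214, 0.222], [0.488, 0.203, 0.222], [0.488, 0.194, 0.215]]
318 [[0.484, 0.211, 0.233], [0.484, 0.201, 0.232], [0.484, 0.192, 0.223]]
320 [[0.48, 0.211, 0.234], [0.48, 0.2, 0.232], [0.481, 0.19, 0.234]]
322 [[0.476, 0.21, 0.235], [0.476, 0.199, 0.237], [0.477, 0.189, 0.236]]
mug [0.59269787 0.38402776 0.00784901]
bot [ 0.58141296 -0.40269611  0.21480238]
dish [ 0.75270531 -0.08522371  0.00350937]
cube [0.75787902 0.04872441 0.06726712]
purp [0.7436805  0.18180478 0.18479025]
l [0.48050107 0.28626457 0.23622599]
r [ 0.46232133 -0.0981177   0.23575469]
```

View pics/crop0.png

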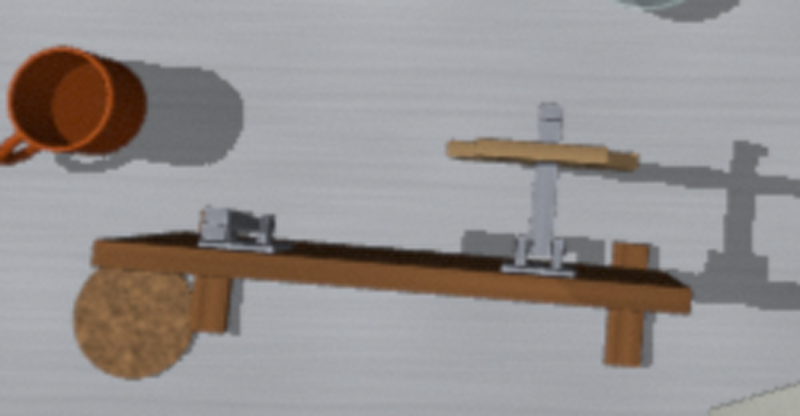

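The crop at px (540,150) confirms the wooden board hanging on hook a, with b folded on the left. The sizes match too: panel 396×18 mm at z .235, board top 88×11 mm at .239, panel yaw about -0.05. Now I raise the arm and travel to above hook b.

>>> drive_tool(
  commands=[
    [0,0,-0.9,0,0,0],
    [0,0,-0.9,0,0,0],
    [0,0,-0.9,0,0,0],
    [0,0,-0.9,0,0,0],
    [0,0,-0.9,0,0,0],
    [0,0,-0.9,0,0,0],
  ],
)

```text
time: 0.85
tool_pos: [0.1534, -0.5279, 0.3837]
ee_rot: [-3.141, -0.0, 0.283]
wrist_force: [0.4, -0.3, 0.4]
width: 0.094
finger_force: 0.0
```

>>> drive_tool(
  commands=[
    [0.67,-0.75,0,0,0,0],
    [0.67,-0.75,0,0,0,0],
    [0.67,-0.75,0,0,0,0],
    [0.67,-0.75,0,0,0,0],
    [0.67,-0.75,0,0,0,0],
    [0.67,-0.75,0,0,0,0],
    [0.67,-0.75,0,0,0,0],
    [0.67,-0.75,0,0,0,0],
    [0.67,-0.75,0,0,0,0],
    [0.67,-0.75,0,0,0,0],
    [0.67,-0.75,0,0,0,0],
    [0.67,-0.75,0,0,0,0],
    [0.67,-0.75,0,0,0,0],
    [0.67,-0.75,0,0,0,0],
    [0.67,-0.75,0,0,0,0],
    [0.67,-0.75,0,0,0,0],
    [0.67,-0.75,0,0,0,0],
    [0.67,-0.75,0,0,0,0],
    [0.67,-0.75,0,0,0,0],
    [0.67,-0.75,0,0,0,0],
  ],
)

```text
time: 3.35
tool_pos: [0.5011, 0.1988, 0.3824]
ee_rot: [3.141, 0.001, 0.283]
wrist_force: [0.6, -0.7, 1.0]
width: 0.0939
finger_force: 0.0
```

>>> drive_tool(
  commands=[
    [0,0,0,0,0,-1],
    [0,0,0,0,0,-1],
    [0,0,0,0,0,-1],
    [0,0,0,0,0,-1],
    [0,0,0,0,0,-1],
    [0,0,0,0,0,-1],
    [0,0,0,0,0,-1],
    [0,0,0,0,0,-1],
    [0,0,0,0,0,-1],
    [0,0,0,0,0,-1],
    [0,0,0,0,0,-1],
    [0,0,0,0,0,-1],
    [0,0,0,0,0,-1],
    [0,0,0,0,0,-1],
  ],
)

```text
time: 5.1
tool_pos: [0.5007, 0.1976, 0.3824]
ee_rot: [-3.14, 0.0, 1.686]
wrist_force: [0.2, 0.1, 1.0]
width: 0.0934
finger_force: 0.0
```

>>> drive_tool(
  commands=[
    [0,0,0,0,0,-1],
    [0,0,0,0,0,-1],
    [0,0,0,0,0,-1],
    [0,0,0,0,0,-1],
    [0,0,0,0,0,-1],
    [0,0,0,0,0,-1],
    [0,0,0,0,0,-1],
    [0,0,0,0,0,-1],
    [0,0,0,0,0,-1],
    [0,0,0,0,0,-1],
    [0,0,0,0,0,-1],
    [0,0,0,0,0,-1],
    [0,0,0,0,0,-1],
    [0,0,0,0,0,-1],
    [0,0,0,0,0,0],
  ],
)

```text
time: 6.98
tool_pos: [0.5007, 0.1975, 0.3825]
ee_rot: [-3.141, -0.001, 3.082]
wrist_force: [-0.2, -0.2, 0.2]
width: 0.0937
finger_force: 0.0
```

```bash
cat >> h.py <<'E'
def to(p,rpy=None):
    o=get_obs();R=Ro.from_euler('xyz',o["ee_rot"])
    d=R.inv().apply(np.array(p)-o["tool_pos"])/.04
    w=np.zeros(3) if rpy is None else (R.inv()*Ro.from_euler('xyz',rpy)).as_rotvec()/.1
    print("to",np.round(d,2),np.round(w,2))
E
python3 - <<'E'
from h import *
i,P,s=snap("wrist");cv2.imwrite("pics/w1.png",i)
X,Y,Z=P[...,0],P[...,1],P[...,2];sat=cv2.cvtColor(i,cv2.COLOR_BGR2HSV)[...,1]
for lo,hi in((.24,.255),(.255,.27),(.27,.28),(.28,.3)):
    m=(Z>lo)&(Z<hi)&(abs(X-.5)<.06)&(abs(Y-.195)<.05)&(sat<80)
    if m.sum(): print(lo,m.sum(),np.percentile(P[m],[2,50,98],axis=0).round(4).tolist())
m=(abs(Z-.235)<.006)&(sat>100)&(X>.4)&(X<.52);p=P[m];print(m.sum(),cv2.minAreaRect((p[:,:2]*1000).astype(np.float32)))
E
```

```text
0.24 37 [[0.4989, 0.1929, 0.2404], [0.4999, 0.1996, 0.2441], [0.5005, 0.2083, 0.248]]
0.28 350 [[0.4929, 0.1932, 0.2832], [0.5018, 0.2007, 0.2899], [0.5128, 0.2081, 0.2916]]
5887 ((469.5072021484375, 95.36785888671875), (398.4867248535156, 18.17955780029297), 86.75422668457031)
```

View pics/w1.png

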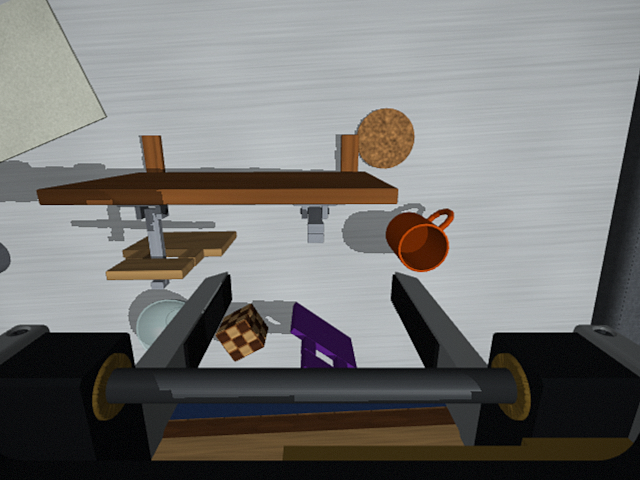

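The wrist view shows hook b's end at px (315,230): x .493–.513 (10 mm bar plus lip), y .2007, z .29, so the arm sits at about 0.08 rad. Its hinge is at about (.5005,.201,.190). I grip the bar across its width just under the lip.

>>> drive_tool(
  commands=[
    [-0.15,0.09,0.5,0,0,0],
    [0,0,0.5,0,0,0],
    [0,0,0.5,0,0,0],
    [0,0,0.5,0,0,0],
    [0,0,0.5,0,0,0],
    [0,0,0.5,0,0,0],
    [0,0,0.16,0,0,0],
    [0,0,0,0,0,0],
  ],
)

```text
time: 8.02
tool_pos: [0.5068, 0.2008, 0.2564]
ee_rot: [-3.141, -0.001, 3.082]
wrist_force: [0.7, -0.1, 0.5]
width: 0.0937
finger_force: 0.0
```

>>> drive_tool(
  commands=[
    [0,0,0,0,0,0],
    [0,0,0,0,0,0],
    [0,0,0,0,0,0],
    [0,0,0,0,0,0],
    [0,0,0,0,0,0],
    [0,0,0,0,0,0],
  ],
  gripper=1,
)

```text
time: 8.78
tool_pos: [0.507, 0.2008, 0.2566]
ee_rot: [-3.142, 0.0, 3.083]
wrist_force: [-0.4, 0.2, 0.5]
width: 0.0377
finger_force: 0.0
```

>>> drive_tool(
  commands=[
    [0,0,0,0,0,0],
    [0,0,0,0,0,0],
    [0,0,0,0,0,0],
    [0,0,0,0,0,0],
    [-0.26,0,0.04,0,0,0],
    [0,0,0,0,0,0],
    [-0.26,0,0.07,0,0,0],
    [0,0,0,0,0,0],
    [-0.25,0,0.1,0,0,0],
    [0,0,0,0,0,0],
    [-0.23,0,0.13,0,0,0],
    [0,0,0,0,0,0],
  ],
)

```text
time: 10.28
tool_pos: [0.5471, 0.1983, 0.242]
ee_rot: [-3.141, -0.001, 3.082]
wrist_force: [-0.7, -0.6, 0.1]
width: 0.0005
finger_force: 0.0
```

Width is 0, so the bar is not between the pads. I'll look.

Run:
```python
from h import *
i,P,s=snap("side");cv2.imwrite("pics/s2.png",cv2.resize(i[180:420,220:460],None,fx=2.5,fy=2.5))
i,P,s=snap("wrist");X,Y,Z=P[...,0],P[...,1],P[...,2];sat=cv2.cvtColor(i,cv2.COLOR_BGR2HSV)[...,1]
m=(Z>.24)&(Z<.3)&(abs(X-.5)<.05)&(abs(Y-.2)<.03)&(sat<80)
print(m.sum());p=P[m]
if m.sum():print(np.percentile(p,[2,50,98],axis=0).round(4).tolist())
```

```text
1701
[[0.4933, 0.1886, 0.2831], [0.507, 0.2004, 0.2901], [0.5387, 0.2089, 0.2991]]
```

View pics/s2.png

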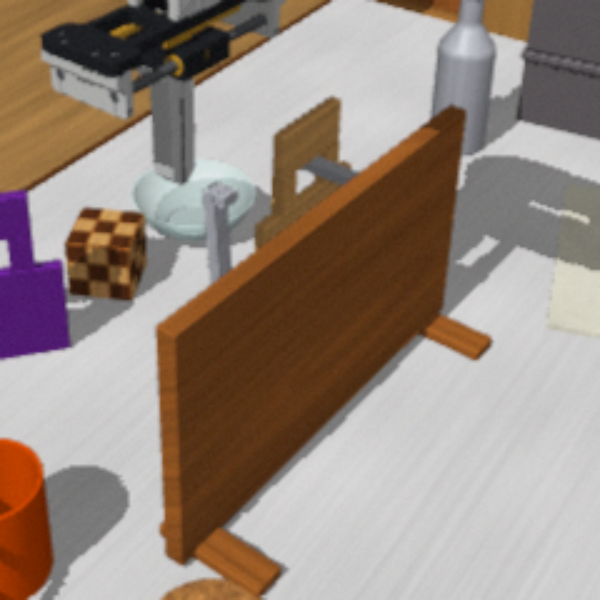

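Side crop: hook b at (215,230) hasn't moved, and the closed fingers are in front of it at (175,130). I'll push it down from behind with the closed fingers instead.

>>> drive_tool(
  commands=[
    [0,0,-0.62,0,0,0],
    [0,0,-0.62,0,0,0],
    [0,0,-0.62,0,0,0],
    [0.62,0,0,0,0,0],
    [0.62,0,0,0,0,0],
    [0.62,0,0,0,0,0],
    [0,0,0.46,0,0,0],
    [0,0,0.46,0,0,0],
    [0,0,0.46,0,0,0],
    [0,0,0,0,0,0],
  ],
)

```text
time: 11.62
tool_pos: [0.4717, 0.2026, 0.2609]
ee_rot: [-3.14, -0.003, 3.083]
wrist_force: [0.1, 0.4, -0.1]
width: 0.0003
finger_force: 0.0
```

>>> drive_tool(
  commands=[
    [-0.24,0,0,0,0,0],
    [-0.24,0,0,0,0,0],
    [-0.24,0,0.01,0,0,0],
    [-0.17,0,0.04,0,0,0],
    [-0.17,0,0.04,0,0,0],
    [-0.16,0,0.08,0,0,0],
    [-0.16,0,0.07,0,0,0],
    [0,0,0,0,0,0],
  ],
)

```text
time: 12.62
tool_pos: [0.5278, 0.1995, 0.2519]
ee_rot: [-3.141, -0.001, 3.083]
wrist_force: [-1.2, 0.2, -0.1]
width: 0.0002
finger_force: 0.0
```

>>> drive_tool(
  commands=[
    [-0.14,0,0.1,0,0,0],
    [-0.14,0,0.11,0,0,0],
    [-0.12,0,0.13,0,0,0],
    [-0.12,0,0.13,0,0,0],
    [-0.09,0,0.15,0,0,0],
    [-0.09,0,0.15,0,0,0],
    [-0.06,0,0.16,0,0,0],
    [-0.06,0,0.17,0,0,0],
    [-0.03,0,0.15,0,0,0],
    [-0.02,0,0.15,0,0,0],
    [0,0,0,0,0,0],
  ],
)

```text
time: 14.0
tool_pos: [0.5621, 0.1974, 0.1959]
ee_rot: [-3.141, -0.001, 3.083]
wrist_force: [-0.2, -0.3, 0.1]
width: 0.0007
finger_force: 0.0
```

Run:
```python
from h import *
i,P,s=snap("side");cv2.imwrite("pics/s3.png",cv2.resize(i[180:420,220:460],None,fx=2.5,fy=2.5))
print(get_obs()["wrist_force"])
```

```text
[0.2808911  0.91848354 0.07991457]
```

View pics/s3.png

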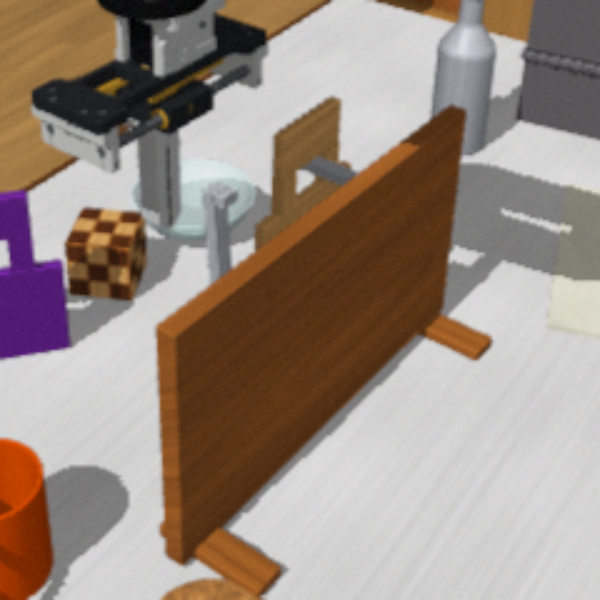

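Run:
```python
from h import *
for n in("side","top"):
    i,P,s=snap(n)
    pr=lambda p:cv2.projectPoints(np.array([p],float),np.array(s["rvec"],float),np.array(s["tvec"],float),np.array([[s["fx"],0,s["cx"]],[0,s["fy"],s["cy"]],[0,0,1]]),None)[0].ravel().round(1)
    o=get_obs()
    print(n,"tcp",pr(o["tool_pos"]),"tip",pr([.505,.2,.29]),"panel corner",pr([.4807,.294,.235]), "tip down",pr([.6,.195,.19]))
    if n=="side":
        for u,v in((306,256),(306,262),(308,270),(310,280),(282,268),(285,262),(280,240),(286,270)):print((u,v),P[v,u].round(3),i[v,u])
    else:
        cv2.imwrite("pics/t3.png",cv2.resize(i[200:370,140:390],None,fx=3.2,fy=3.2))
```

```text
side tcp [284.2 284.6] tip [307.  254.5] panel corner [285.6 311.6] tip down [270.5 280.1]
(306, 256) [0.503 0.205 0.29 ] [178 168 169]
(306, 262) [0.503 0.206 0.278] [123 117 115]
(308, 270) [0.501 0.203 0.26 ] [110 103 105]
(310, 280) [0.499 0.199 0.236] [109 102 102]
(282, 268) [0.556 0.21  0.245] [171 173 173]
(285, 262) [0.551 0.206 0.259] [113 111 112]
(280, 240) [0.558 0.21  0.306] [103 105 104]
(286, 270) [0.552 0.203 0.239] [109 108 109]
top tcp [219.9 282. ] tip [207.5 308.7] panel corner [168.5 318.8] tip down [222.6 265.6]
```

View pics/t3.png

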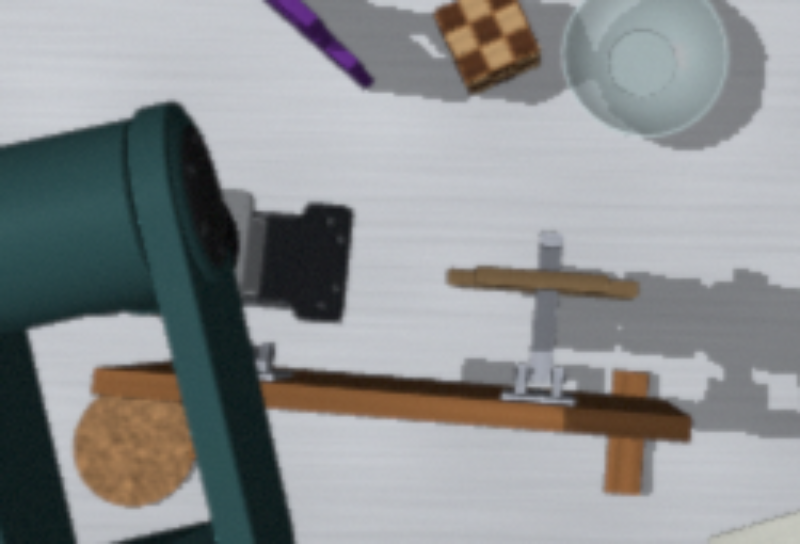

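The side view puts the visible fingertip near row 270, z about .24, while the reported TCP is .196. That would make the fingers pass above the hook, so I'll measure the gap properly.

Run:
```python
from h import *
i,P,s=snap("side");X,Y,Z=P[...,0],P[...,1],P[...,2]
m=(abs(X-.562)<.03)&(abs(Y-.197)<.03)&(Z>.08)
n,l,st,c=cv2.connectedComponentsWithStats(m.astype(np.uint8))
k=1+np.argmax(st[1:,4]);v,u=np.where(l==k)
for r in range(v.max()-8,v.max()+1,2):
    q=P[r][u[v==r]];print(r,u[v==r].min(),u[v==r].max(),q.min(0).round(3),q.max(0).round(3))
i,P,s=snap("wrist");X,Y,Z=P[...,0],P[...,1],P[...,2];print(np.isfinite(Z).mean())
m=(abs(X-.562)<.03)&(abs(Y-.197)<.03)&(Z>.08);p=P[m]; print(m.sum(),p.min(0),np.percentile(p[:,2],[0,1,5,50]) if m.sum() else 0)
print(get_obs()["joint_positions"].round(4),get_obs()["tool_pos"])
```

```text
262 277 292 [0.551 0.186 0.248] [0.569 0.211 0.26 ]
264 277 291 [0.551 0.188 0.244] [0.568 0.211 0.256]
266 278 290 [0.552 0.19  0.241] [0.567 0.21  0.251]
268 282 289 [0.552 0.193 0.237] [0.556 0.21  0.247]
270 286 287 [0.552 0.198 0.235] [0.554 0.203 0.238]
0.9960221354166666
26192 [0.53200042 0.16700206 0.23494064] [0.23494064 0.24775678 0.27299613 0.35715379]
[ 2.4280e-01  1.8710e-01  1.1998e+00 -1.0000e-04  1.7539e+00 -1.2693e+00] [0.56259843 0.19760942 0.19710642]
```

The true fingertip sits 39 mm above the reported TCP: camera .236 against .197 reported, with x and y agreeing. That also explains the missed grip. From here I use true z = reported + .039 and repeat the push.

>>> drive_tool(
  commands=[
    [0,0,-0.65,0,0,0],
    [0,0,-0.65,0,0,0],
    [0,0,-0.65,0,0,0],
    [0.75,0,0,0,0,0],
    [0.75,0,0,0,0,0],
    [0.75,0,0,0,0,0],
    [0,0,0.45,0,0,0],
    [0,0,0.45,0,0,0],
    [0,0,0.45,0,0,0],
    [0,0,0,0,0,0],
  ],
)

```text
time: 15.5
tool_pos: [0.4718, 0.2025, 0.2188]
ee_rot: [-3.14, -0.003, 3.083]
wrist_force: [1.1, -0.1, 0.3]
width: 0.0003
finger_force: 0.0
```

>>> drive_tool(
  commands=[
    [-0.24,0,0,0,0,0],
    [-0.24,0,0,0,0,0],
    [-0.24,0,0.01,0,0,0],
    [-0.17,0,0.04,0,0,0],
    [-0.17,0,0.04,0,0,0],
    [-0.16,0,0.08,0,0,0],
    [-0.16,0,0.07,0,0,0],
    [0,0,0,0,0,0],
  ],
)

```text
time: 16.5
tool_pos: [0.528, 0.1994, 0.2103]
ee_rot: [-3.141, -0.001, 3.082]
wrist_force: [0.0, 0.2, 0.8]
width: 0.0004
finger_force: 0.0
```

```bash
cat > tip.py <<'E'
from h import *
# lowest finger point in side view; optional hook b/a points near given box
def tip():
    i,P,s=snap("side");o=get_obs();x,y,z=o["tool_pos"];X,Y,Z=P[...,0],P[...,1],P[...,2]
    m=(abs(X-x)<.03)&(abs(Y-y)<.03)&(Z>z+.01);p=P[m]
    print("tcp",o["tool_pos"].round(4),"F",o["wrist_force"].round(1),"visible min z",np.percentile(p[:,2],[0,1]).round(3))
    return i,P
E
python3 - <<'E'
from tip import *
i,P=tip()
m=(abs(P[...,0]-.55)<.08)&(abs(P[...,1]-.2)<.02)&(P[...,2]>.15)&(P[...,2]<.3)
cv2.imwrite("pics/s4.png",cv2.resize(i[200:340,240:380],None,fx=4,fy=4))
E
```

```text
tcp [0.5279 0.1995 0.2105] F [ 1.1  0.2 -0.7] visible min z [0.221 0.226]
```

View pics/s4.png

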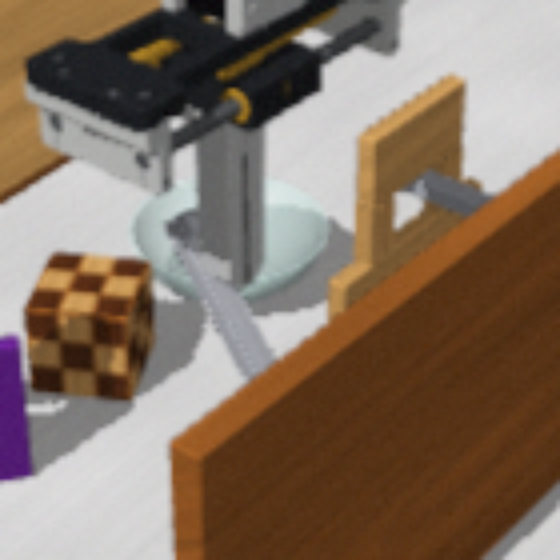

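It works: the hook has swung out with its lip ahead of the finger. I'll continue the arc down to the stop.

>>> drive_tool(
  commands=[
    [-0.14,0,0.1,0,0,0],
    [-0.14,0,0.11,0,0,0],
    [-0.12,0,0.13,0,0,0],
    [-0.12,0,0.13,0,0,0],
    [-0.09,0,0.15,0,0,0],
    [-0.09,0,0.15,0,0,0],
    [-0.06,0,0.16,0,0,0],
    [-0.06,0,0.17,0,0,0],
    [-0.03,0,0.13,0,0,0],
    [-0.02,0,0.12,0,0,0],
    [0,0,0,0,0,0],
  ],
)

```text
time: 17.92
tool_pos: [0.5628, 0.1975, 0.1572]
ee_rot: [-3.142, 0.001, 3.083]
wrist_force: [-0.4, -0.3, 0.2]
width: 0.0005
finger_force: 0.0
```

>>> drive_tool(
  commands=[
    [0,0,0.04,0,0,0],
    [0,0,0,0,0,0],
  ],
)

```text
time: 18.18
tool_pos: [0.5629, 0.1975, 0.1568]
ee_rot: [3.141, 0.002, 3.083]
wrist_force: [-1.6, -0.6, 4.8]
width: 0.0003
finger_force: 2.6
```

>>> drive_tool(
  commands=[
    [0,0,0.04,0,0,0],
    [0,0,0,0,0,0],
  ],
)

```text
time: 18.42
tool_pos: [0.563, 0.1976, 0.1567]
ee_rot: [3.141, 0.003, 3.083]
wrist_force: [-3.1, -1.7, 8.9]
width: -0.0001
finger_force: 4.7
```

Run:
```python
from tip import *
i,P=tip()
i,P,s=snap("wrist");X,Y,Z=P[...,0],P[...,1],P[...,2];hs=cv2.cvtColor(i,cv2.COLOR_BGR2HSV);sat=hs[...,1]
def box(n,m):
    p=P[m];print(n,m.sum(),np.percentile(p,[2,50,98],axis=0).round(4).tolist() if len(p) else '')
for a in(.51,.52,.53,.54,.575,.585,.595):
    box(("B",a),(abs(X-a)<.004)&(abs(Y-.198)<.025)&(Z>.15)&(Z<.225)&(sat<80))
for a in(.51,.53,.575,.585):
    box(("A",a),(abs(X-a)<.004)&(abs(Y+.003)<.03)&(Z>.15)&(Z<.225)&(sat<60))
m=(abs(X-.555)<.03)&(abs(Y+.003)<.06)&(Z>.232)&(Z<.25)&(sat>60);box("board",m)
print(cv2.minAreaRect((P[m][:,:2]*1000).astype(np.float32)))
m=(abs(X-.555)<.04)&(abs(Y+.003)<.09)&(Z>.12)&(Z<.16)&(sat>60);box("blade",m)
```

```text
tcp [0.563  0.1975 0.1567] F [-3.2 -0.7 10.1] visible min z [0.185 0.188]
('B', 0.51) 575 [[0.5061, 0.1865, 0.1937], [0.5088, 0.2012, 0.1954], [0.5137, 0.2157, 0.2019]]
('B', 0.52) 409 [[0.5162, 0.1922, 0.1937], [0.5198, 0.1999, 0.195], [0.5239, 0.2076, 0.1962]]
('B', 0.53) 387 [[0.5262, 0.192, 0.1938], [0.53, 0.1995, 0.195], [0.5339, 0.2071, 0.1963]]
('B', 0.54) 374 [[0.5361, 0.1913, 0.1936], [0.54, 0.1989, 0.1949], [0.5437, 0.2067, 0.1963]]
('B', 0.575) 0 
('B', 0.585) 0 
('B', 0.595) 6 [[0.5968, 0.1948, 0.2042], [0.5978, 0.1953, 0.205], [0.5985, 0.1954, 0.2054]]
('A', 0.51) 0 
('A', 0.53) 0 
('A', 0.575) 0 
('A', 0.585) 11 [[0.5851, -0.0009, 0.1856], [0.5853, -0.0001, 0.1881], [0.5858, 0.0003, 0.1903]]
board 0 
((0.0, 0.0), (0.0, 0.0), 0.0)
blade 3742 [[0.5481, -0.0359, 0.1213], [0.5518, 0.0257, 0.1483], [0.5626, 0.0676, 0.1597]]
```

Hook b is fully down: its top is level at z .195 all along. I'll rise, travel over the board, turn and open.

>>> drive_tool(
  commands=[
    [0,0,-0.7,0,0,0],
    [0,0,-0.7,0,0,0],
    [0,0,-0.7,0,0,0],
    [0,0,-0.7,0,0,0],
    [0,0,-0.7,0,0,0],
    [-0.1,-0.83,0,0,0,0],
    [0,-0.83,0,0,0,0],
    [0,-0.83,0,0,0,0],
    [0,-0.83,0,0,0,0],
    [0,-0.83,0,0,0,0],
    [0,-0.83,0,0,0,0],
  ],
)

```text
time: 19.9
tool_pos: [0.5547, -0.0027, 0.2932]
ee_rot: [-3.141, -0.0, 3.083]
wrist_force: [0.5, 0.1, 1.1]
width: 0.0002
finger_force: 0.0
```

>>> drive_tool(
  commands=[
    [0,0,0,0,0,1],
    [0,0,0,0,0,1],
    [0,0,0,0,0,1],
    [0,0,0,0,0,1],
    [0,0,0,0,0,1],
    [0,0,0,0,0,1],
    [0,0,0,0,0,1],
    [0,0,0,0,0,1],
    [0,0,0,0,0,1],
    [0,0,0,0,0,1],
    [0,0,0,0,0,1],
    [0,0,0,0,0,1],
    [0,0,0,0,0,1],
    [0,0,0,0,0,1],
    [0,0,0,0,0,1],
    [0,0,0,0,0,0.7],
    [0,0,0,0,0,0],
  ],
  gripper=0.4,
)

```text
time: 22.02
tool_pos: [0.5548, -0.0015, 0.2932]
ee_rot: [-3.141, 0.0, 1.514]
wrist_force: [-0.3, 0.6, 0.3]
width: 0.0564
finger_force: 0.0
```

```bash
cat > bd.py <<'E'
from h import *
def bd(view,y0,zlo=.232,zhi=.3):
    i,P,s=snap(view);X,Y,Z=P[...,0],P[...,1],P[...,2];hs=cv2.cvtColor(i,cv2.COLOR_BGR2HSV)
    m=(hs[...,0]<28)&(hs[...,1]>60)&(hs[...,2]>70)&(abs(X-.57)<.07)&(abs(Y-y0)<.07)&(Z>zlo)&(Z<zhi)
    n,l,st,c=cv2.connectedComponentsWithStats(m.astype(np.uint8))
    if n>1: m=l==1+np.argmax(st[1:,4])
    p=P[m]
    if len(p)<10: print(view,"none",len(p));return i,P
    print(view,len(p),np.percentile(p,[1,50,99],axis=0).round(4).tolist(),cv2.minAreaRect((p[:,:2]*1000).astype(np.float32)))
    return i,P
E
python3 - <<'E'
from bd import *
bd("wrist",0);bd("top",0)
o=get_obs();print(o["tool_pos"],o["ee_rot"],o["width"])
E
```

```text
wrist 1344 [[0.5492, -0.0449, 0.2373], [0.556, 0.0002, 0.2399], [0.5624, 0.0429, 0.2416]] ((555.8601684570312, -1.4257087707519531), (89.2492904663086, 11.473725318908691), 87.21794891357422)
top none 0
[ 0.55473815 -0.00155025  0.29345244] [-3.14107909e+00  7.61265783e-05  1.51390345e+00] 0.056655549045158037
```

The board top is at (.556,-.0014), z .240, aligned within 0.01 rad. I descend to a true tip height of .212 and grip.

>>> drive_tool(
  commands=[
    [0,0.03,0.5,0,0,0],
    [0,0,0.5,0,0,0],
    [0,0,0.5,0,0,0],
    [0,0,0.5,0,0,0],
    [0,0,0.5,0,0,0],
    [0,0,0.5,0,0,0],
    [0,0,0,0,0,0],
  ],
)

```text
time: 23.0
tool_pos: [0.5547, -0.0015, 0.1717]
ee_rot: [-3.137, -0.0, 1.513]
wrist_force: [-0.0, 0.0, 0.8]
width: 0.0563
finger_force: 0.0
```

>>> drive_tool(
  commands=[
    [0,0,0,0,0,0],
    [0,0,0,0,0,0],
    [0,0,0,0,0,0],
    [0,0,0,0,0,0],
    [0,0,0,0,0,0],
    [0,0,0,0,0,0],
    [0,0,0,0,0,0],
    [0,0,0,0,0,0],
  ],
  gripper=1,
)

```text
time: 24.0
tool_pos: [0.556, -0.0017, 0.174]
ee_rot: [3.141, 0.0, 1.513]
wrist_force: [-0.3, 0.6, 2.2]
width: 0.0115
finger_force: 30.0
```

>>> drive_tool(
  commands=[
    [0,0,-0.15,0,0,0],
    [0,0,-0.15,0,0,0],
    [0,0,-0.15,0,0,0],
    [0,0,0,0,0,0],
  ],
)

```text
time: 24.5
tool_pos: [0.5564, -0.0017, 0.1927]
ee_rot: [3.14, 0.0, 1.513]
wrist_force: [0.5, -0.3, -1.5]
width: 0.0119
finger_force: 30.0
```

Run:
```python
from bd import *
for v in("wrist","side","top"):
    i,P=bd(v,0); X,Y,Z=P[...,0],P[...,1],P[...,2];hs=cv2.cvtColor(i,cv2.COLOR_BGR2HSV)
    m=(hs[...,1]<70)&(abs(X-.586)<.012)&(abs(Y+.004)<.025)&(Z>.18)&(Z<.212);p=P[m]
    if len(p)>5: print(" hookA tip",len(p),np.percentile(p,[2,50,98],axis=0).round(4).tolist())
cv2.imwrite("pics/s5.png",cv2.resize(snap("side")[0][190:310,280:430],None,fx=5,fy=5))
```

```text
wrist 3510 [[0.5498, -0.0355, 0.2368], [0.5568, 0.01, 0.2585], [0.5636, 0.0431, 0.26]] ((556.4517211914062, 3.130054473876953), (80.70791625976562, 11.760049819946289), 86.90343475341797)
 hookA tip 648 [[0.5743, -0.0146, 0.1877], [0.5821, -0.0042, 0.2037], [0.5888, 0.001, 0.206]]
side 187 [[0.5486, -0.0011, 0.2321], [0.5518, 0.0285, 0.2503], [0.5621, 0.044, 0.2593]] ((555.8912353515625, 20.7283935546875), (19.753643035888672, 49.425086975097656), 12.654950141906738)
top none 0
```

Lifted, with the slot clearing the lip by about 9 mm above and 7 mm below. Moving out, across and checking.

>>> drive_tool(
  commands=[
    [0,0.2,0,0,0,0],
    [0,0.2,0,0,0,0],
    [0,0.2,0,0,0,0],
    [0,0.2,0,0,0,0],
    [0,0.2,0,0,0,0],
    [0,0.2,0,0,0,0],
    [0,0.2,0,0,0,0],
    [0,0.2,0,0,0,0],
    [0,0,0,0,0,0],
  ],
)

```text
time: 25.82
tool_pos: [0.6202, -0.0054, 0.1915]
ee_rot: [-3.141, 0.0, 1.513]
wrist_force: [0.1, 0.4, -2.2]
width: 0.0115
finger_force: 30.0
```

>>> drive_tool(
  commands=[
    [0.4,0,0,0,0,0],
    [0.5,0,0,0,0,0],
    [0.5,0,0,0,0,0],
    [0.5,0,0,0,0,0],
    [0.5,0,0,0,0,0],
    [0.5,0,0,0,0,0],
    [0.5,0,0,0,0,0],
    [0.5,0,0,0,0,0],
    [0.5,0,0,0,0,0],
    [0.4,0,0,0,0,0],
    [0.18,0,0,0,0,0],
    [0,0,0,0,0,0],
    [0,0,0,0,0,0],
  ],
)

```text
time: 27.45
tool_pos: [0.6315, 0.1929, 0.1919]
ee_rot: [3.141, 0.001, 1.512]
wrist_force: [0.5, 0.9, -1.4]
width: 0.0119
finger_force: 30.0
```

Run:
```python
from bd import *
for v in("wrist","side"):
    i,P,s=snap(v);X,Y,Z=P[...,0],P[...,1],P[...,2];hs=cv2.cvtColor(i,cv2.COLOR_BGR2HSV)
    m=(hs[...,0]<28)&(hs[...,1]>60)&(abs(X-.63)<.03)&(abs(Y-.195)<.06)&(Z>.15)&(Z<.3);p=P[m]
    if len(p)>5: print(v,"board",len(p),np.percentile(p,[1,50,99],axis=0).round(4).tolist())
    for lo,hi in((.2,.21),(.19,.2)):
        m=(hs[...,1]<70)&(X>.57)&(X<.608)&(abs(Y-.195)<.025)&(Z>lo)&(Z<hi);p=P[m]
        if len(p)>5: print(" hookB",lo,len(p),np.percentile(p,[2,50,98],axis=0).round(4).tolist())
o=get_obs();print(o["tool_pos"],o["ee_rot"])
```

```text
wrist board 4264 [[0.6251, 0.1591, 0.1757], [0.6324, 0.2115, 0.2575], [0.6392, 0.2532, 0.2591]]
 hookB 0.2 386 [[0.5913, 0.1888, 0.2011], [0.5964, 0.1972, 0.205], [0.6011, 0.2043, 0.2062]]
 hookB 0.19 787 [[0.5704, 0.19, 0.1902], [0.5815, 0.1993, 0.1951], [0.601, 0.2054, 0.1985]]
side board 1402 [[0.614, 0.1384, 0.151], [0.6256, 0.2105, 0.204], [0.6371, 0.2527, 0.2586]]
 hookB 0.2 39 [[0.5892, 0.189, 0.2003], [0.5932, 0.1974, 0.204], [0.5992, 0.2043, 0.2057]]
 hookB 0.19 79 [[0.5714, 0.1904, 0.1912], [0.5848, 0.1997, 0.1949], [0.5982, 0.2054, 0.1996]]
[0.63149868 0.19277435 0.19197023] [3.14142547e+00 3.08601765e-04 1.51177016e+00]
```

>>> drive_tool(
  commands=[
    [0.04,-0.2,0,0,0,0],
    [0,-0.2,0,0,0,0],
    [0,-0.2,0,0,0,0],
    [0,-0.2,0,0,0,0],
    [0,-0.2,0,0,0,0],
    [0,-0.2,0,0,0,0],
    [0,-0.2,0,0,0,0],
    [0,-0.2,0,0,0,0],
    [0,0,0,0,0,0],
  ],
)

```text
time: 28.68
tool_pos: [0.5671, 0.199, 0.1922]
ee_rot: [3.141, -0.0, 1.513]
wrist_force: [0.2, -0.6, -1.8]
width: 0.0116
finger_force: 30.0
```

>>> drive_tool(
  commands=[
    [0,0,0.15,0,0,0],
    [0,0,0.12,0,0,0],
    [0,0,0.08,0,0,0],
    [0,0,0.06,0,0,0],
    [0,0,0,0,0,0],
  ],
)

```text
time: 29.3
tool_pos: [0.5675, 0.1988, 0.1751]
ee_rot: [-3.141, 0.0, 1.513]
wrist_force: [0.5, 0.4, -2.1]
width: 0.0118
finger_force: 30.0
```

Run:
```python
from bd import *
bd("wrist",.195,.2);i,P=bd("side",.195,.2)
cv2.imwrite("pics/s6.png",cv2.resize(i[190:330,240:390],None,fx=4,fy=4))
o=get_obs();print(o["tool_pos"],o["wrist_force"])
```

```text
wrist 3613 [[0.561, 0.165, 0.2058], [0.5681, 0.2115, 0.2409], [0.5749, 0.2436, 0.2424]] ((567.7300415039062, 203.48867797851562), (80.64509582519531, 11.725075721740723), 86.91078186035156)
side 568 [[0.5477, 0.1574, 0.2003], [0.5617, 0.2174, 0.2235], [0.5731, 0.2439, 0.2425]] ((559.7086791992188, 200.56719970703125), (89.5211410522461, 23.628253936767578), 83.7874984741211)
[0.56769641 0.19886185 0.17559763] [-0.6382887  -0.15422398 -1.6372502 ]
```

View pics/s6.png

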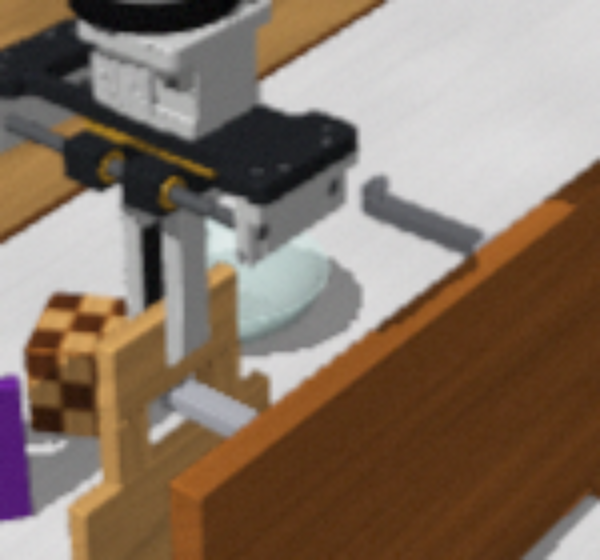

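The arm of hook b passes through the board's slot at (190,400), and hook a is empty at (420,215). Lowering until the weight transfers.

>>> drive_tool(
  commands=[
    [0,0,0.03,0,0,0],
    [0,0,0.03,0,0,0],
    [0,0,0,0,0,0],
  ],
)

```text
time: 29.78
tool_pos: [0.5678, 0.1989, 0.174]
ee_rot: [3.14, -0.0, 1.513]
wrist_force: [-0.5, -0.1, 1.8]
width: 0.0119
finger_force: 30.0
```

>>> drive_tool(
  commands=[
    [0,0,0,0,0,0],
    [0,0,0,0,0,0],
    [0,0,0,0,0,0],
    [0,0,0,0,0,0],
  ],
  gripper=0.5,
)

```text
time: 30.28
tool_pos: [0.5676, 0.1988, 0.1729]
ee_rot: [-3.141, 0.0, 1.513]
wrist_force: [-0.3, 0.0, 0.3]
width: 0.0461
finger_force: 0.0
```

>>> drive_tool(
  commands=[
    [0,0,-0.3,0,0,0],
    [0,0,-0.5,0,0,0],
    [0,0,-0.7,0,0,0],
    [0,0,-0.7,0,0,0],
    [0,0,-0.7,0,0,0],
    [0,0,0,0,0,0],
  ],
)

```text
time: 31.02
tool_pos: [0.5688, 0.1992, 0.293]
ee_rot: [3.135, -0.002, 1.513]
wrist_force: [-0.2, -0.2, -0.2]
width: 0.0472
finger_force: 0.0
```

Run:
```python
from bd import *
i,P=bd("wrist",.195,.2)
X,Y,Z=P[...,0],P[...,1],P[...,2];hs=cv2.cvtColor(i,cv2.COLOR_BGR2HSV)
for lo,hi in((.52,.54),(.54,.56),(.56,.575),(.58,.59)):
    m=(hs[...,1]<70)&(X>lo)&(X<hi)&(abs(Y+.004)<.025)&(Z>.175)&(Z<.215);p=P[m]
    if len(p)>5: print(" hookA",lo,len(p),np.percentile(p,[2,50,98],axis=0).round(4).tolist())
o=get_obs();print(o["tool_pos"],o["ee_rot"],o["width"])
```

```text
wrist 1366 [[0.5605, 0.1555, 0.2084], [0.5676, 0.2034, 0.2399], [0.5745, 0.2437, 0.2415]] ((567.4979248046875, 198.84463500976562), (90.05045318603516, 10.699872970581055), 86.46358489990234)
 hookA 0.52 70 [[0.5205, -0.0115, 0.194], [0.5297, -0.0086, 0.1951], [0.5396, -0.0053, 0.1966]]
 hookA 0.54 69 [[0.5405, -0.0129, 0.1942], [0.5503, -0.0097, 0.195], [0.5597, -0.0069, 0.1964]]
 hookA 0.56 51 [[0.5608, -0.0144, 0.1933], [0.5677, -0.0112, 0.1948], [0.5746, -0.0085, 0.1962]]
 hookA 0.58 85 [[0.5802, -0.0144, 0.2041], [0.5844, -0.0067, 0.205], [0.5892, 0.0001, 0.2063]]
[0.56817716 0.19900977 0.29063228] [ 3.13832129e+00 -9.02209361e-04  1.51284019e+00] 0.04743505976100179
```

The board hangs freely on hook b (top z .240, upright and level). Next I move to hook a and turn to grip its bar across the width.

>>> drive_tool(
  commands=[
    [-0.64,0.42,0,0,0,0],
    [-0.64,0,0,0,0,0],
    [-0.64,0,0,0,0,0],
    [-0.64,0,0,0,0,0],
    [-0.64,0,0,0,0,0],
    [-0.64,0,0,0,0,0],
    [-0.64,0,0,0,0,0],
    [-0.64,0,0,0,0,0],
  ],
)

```text
time: 32.08
tool_pos: [0.5717, -0.0073, 0.287]
ee_rot: [-3.138, -0.0, 1.513]
wrist_force: [0.6, -0.7, -0.8]
width: 0.0469
finger_force: 0.0
```

>>> drive_tool(
  commands=[
    [0,0,0,0,0,-1],
    [0,0,0,0,0,-1],
    [0,0,0,0,0,-1],
    [0,0,0,0,0,-1],
    [0,0,0,0,0,-1],
    [0,0,0,0,0,-1],
    [0,0,0,0,0,-1],
    [0,0,0,0,0,-1],
    [0,0,0,0,0,-1],
    [0,0,0,0,0,-1],
    [0,0,0,0,0,-1],
    [0,0,0,0,0,-1],
    [0,0,0,0,0,-1],
    [0,0,0,0,0,-1],
    [0,0,0,0,0,-1],
    [0,0,0,0,0,-0.7],
    [0,0,0,0,0,0],
  ],
  gripper=0.2,
)

```text
time: 34.2
tool_pos: [0.5719, -0.0065, 0.2873]
ee_rot: [3.142, -0.003, 3.082]
wrist_force: [0.1, -0.1, 0.3]
width: 0.0756
finger_force: 0.0
```

Run:
```python
from h import *
i,P,s=snap("wrist")
X,Y,Z=P[...,0],P[...,1],P[...,2];hs=cv2.cvtColor(i,cv2.COLOR_BGR2HSV)
for lo,hi in((.52,.54),(.54,.56),(.56,.575),(.58,.6)):
    m=(hs[...,1]<70)&(X>lo)&(X<hi)&(abs(Y+.004)<.025)&(Z>.175)&(Z<.215);p=P[m]
    if len(p)>5: print(" hookA",lo,len(p),np.percentile(p,[2,50,98],axis=0).round(4).tolist())
to([.573,-.0065,.132],[np.pi,0,3.085])
```

```text
hookA 0.52 365 [[0.5205, -0.0128, 0.1936], [0.53, -0.0053, 0.195], [0.5397, 0.0024, 0.1966]]
 hookA 0.54 354 [[0.5405, -0.0142, 0.1935], [0.55, -0.0062, 0.1949], [0.5596, 0.0014, 0.1963]]
 hookA 0.56 254 [[0.5604, -0.0152, 0.1935], [0.5673, -0.0073, 0.1948], [0.5747, 0.0004, 0.1963]]
 hookA 0.58 146 [[0.5801, -0.016, 0.2033], [0.5844, -0.0083, 0.2048], [0.5885, -0.0007, 0.2061]]
to [-0.03  0.    3.89] [ 0.   -0.02 -0.03]
```

>>> drive_tool(
  commands=[
    [-0.03,-0.03,0.5,0,0,0],
    [0,0,0.5,0,0,0],
    [0,0,0.5,0,0,0],
    [0,0,0.5,0,0,0],
    [0,0,0.5,0,0,0],
    [0,0,0.5,0,0,0],
    [0,0,0.5,0,0,0],
    [0,0,0.4,0,0,0],
    [0,0,0,0,0,0],
  ],
)

```text
time: 35.38
tool_pos: [0.5724, -0.0077, 0.131]
ee_rot: [3.142, -0.004, 3.082]
wrist_force: [-0.4, -0.2, -0.0]
width: 0.0749
finger_force: 0.0
```

>>> drive_tool(
  commands=[
    [0,0,0,0,0,0],
    [0,0,0,0,0,0],
    [0,0,0,0,0,0],
    [0,0,0,0,0,0],
    [0,0,0,0,0,0],
    [0,0,0,0,0,0],
    [0,0,0,0,0,0],
    [0,0,0,0,0,0],
  ],
  gripper=1,
)

```text
time: 36.38
tool_pos: [0.5737, -0.007, 0.133]
ee_rot: [3.14, 0.0, 3.083]
wrist_force: [0.5, 2.2, -0.4]
width: 0.0153
finger_force: 30.0
```

>>> drive_tool(
  commands=[
    [0.02,0,-0.26,0,0,0],
    [0,0,0,0,0,0],
    [0.05,0,-0.26,0,0,0],
    [0,0,0,0,0,0],
    [0.08,0,-0.25,0,0,0],
    [0,0,0,0,0,0],
    [0.11,0,-0.24,0,0,0],
    [0,0,0,0,0,0],
  ],
)

```text
time: 37.38
tool_pos: [0.5615, -0.0064, 0.1736]
ee_rot: [3.14, -0.004, 3.083]
wrist_force: [-2.8, 5.0, -3.5]
width: 0.0155
finger_force: 30.0
```

>>> drive_tool(
  commands=[
    [0.14,0,-0.23,0,0,0],
    [0,0,0,0,0,0],
    [0.17,0,-0.21,0,0,0],
    [0,0,0,0,0,0],
    [0.19,0,-0.18,0,0,0],
    [0,0,0,0,0,0],
    [0.22,0,-0.16,0,0,0],
    [0,0,0,0,0,0],
    [0.23,0,-0.13,0,0,0],
    [0,0,0,0,0,0],
    [0.25,0,-0.1,0,0,0],
    [0,0,0,0,0,0],
  ],
)

```text
time: 38.88
tool_pos: [0.515, -0.0038, 0.2134]
ee_rot: [3.14, -0.0, 3.083]
wrist_force: [0.8, 4.2, -6.7]
width: 0.0158
finger_force: 30.0
```

>>> drive_tool(
  commands=[
    [0.26,0,-0.04,0,0,0],
    [0,0,0,0,0,0],
    [0.26,0,-0.02,0,0,0],
    [0,0,0,0,0,0],
    [0.12,0,0,0,0,0],
    [0,0,0,0,0,0],
  ],
)

```text
time: 39.62
tool_pos: [0.4901, -0.0024, 0.2183]
ee_rot: [3.141, 0.003, 3.083]
wrist_force: [0.3, 5.4, -0.9]
width: 0.0145
finger_force: 30.0
```

```bash
cat > ha.py <<'E'
from h import *
def ha():
    for v in("wrist","top","side"):
        i,P,s=snap(v);X,Y,Z=P[...,0],P[...,1],P[...,2];hs=cv2.cvtColor(i,cv2.COLOR_BGR2HSV)
        for lo,hi in((.286,.294),(.262,.278),(.242,.26)):
            m=(hs[...,1]<70)&(abs(X-.495)<.04)&(abs(Y+.003)<.0065)&(Z>lo)&(Z<hi);p=P[m]
            if len(p)>5: print(v,"A",lo,len(p),np.percentile(p,[2,50,98],axis=0).round(4).tolist())
    o=get_obs();print(o["tool_pos"],o["wrist_force"],o["width"])
E
python3 -c "
from ha import *
ha()"
```

```text
wrist A 0.286 896 [[0.495, -0.0092, 0.2863], [0.5031, -0.003, 0.2887], [0.5148, 0.0032, 0.2911]]
wrist A 0.262 174 [[0.4997, -0.009, 0.2622], [0.5009, -0.0032, 0.2653], [0.502, 0.0031, 0.2687]]
wrist A 0.242 403 [[0.4956, -0.0092, 0.2426], [0.4978, -0.003, 0.2516], [0.5, 0.0033, 0.2595]]
side A 0.286 9 [[0.4824, -0.0094, 0.2865], [0.5116, -0.0025, 0.2871], [0.5144, 0.0031, 0.2908]]
side A 0.262 17 [[0.4783, -0.0092, 0.2637], [0.5076, 0.0012, 0.2682], [0.5111, 0.0035, 0.2754]]
side A 0.242 24 [[0.4952, -0.0066, 0.2422], [0.4973, 0.0023, 0.2476], [0.5072, 0.0034, 0.2586]]
[ 0.49007896 -0.00242941  0.21831997] [ 1.15003769  5.38698162 -0.69728991] 0.014292103265438408
```

Hook a is at about 0.2 rad; the bar slipped slightly in the pads. I'll release, go around to the front and push it flat with closed fingers.

>>> drive_tool(
  commands=[
    [0,0,0,0,0,0],
    [0,0,0,0,0,0],
    [0,0,0,0,0,0],
    [0,0,0,0,0,0],
  ],
  gripper=0.55,
)

```text
time: 40.28
tool_pos: [0.4897, -0.0034, 0.2164]
ee_rot: [-3.141, 0.0, 3.082]
wrist_force: [0.3, 0.8, -0.7]
width: 0.0422
finger_force: 0.0
```

>>> drive_tool(
  commands=[
    [0,0,-0.3,0,0,0],
    [0,0,-0.5,0,0,0],
    [0,0,-0.5,0,0,0],
    [0,0,-0.5,0,0,0],
    [-0.6,0,0,0,0,0],
    [-0.6,0,0,0,0,0],
    [0,0,0,0,0,0],
  ],
)

```text
time: 41.15
tool_pos: [0.5384, -0.0059, 0.2879]
ee_rot: [-3.141, -0.001, 3.083]
wrist_force: [-0.3, 0.2, 0.1]
width: 0.0424
finger_force: 0.0
```

>>> drive_tool(
  commands=[
    [0,0,0,0,0,0],
    [0,0,0,0,0,0],
    [0,0,0,0,0,0],
    [0,0,0,0,0,0],
    [0,0,0.5,0,0,0],
    [0,0,0.5,0,0,0],
    [0,0,0.5,0,0,0],
    [0,0,0,0,0,0],
  ],
  gripper=1,
)

```text
time: 42.15
tool_pos: [0.5365, -0.0056, 0.2264]
ee_rot: [3.141, -0.004, 3.083]
wrist_force: [-0.5, -0.4, 1.2]
width: 0.0005
finger_force: 0.0
```

```bash
python3 -c "
from ha import *
ha()"
```

```text
wrist A 0.286 1182 [[0.4955, -0.0092, 0.2863], [0.506, -0.0029, 0.289], [0.5285, 0.0032, 0.2927]]
wrist A 0.262 185 [[0.5264, -0.0091, 0.2655], [0.5274, -0.0036, 0.2725], [0.5288, 0.003, 0.2777]]
wrist A 0.242 282 [[0.4955, -0.0094, 0.2422], [0.4977, -0.003, 0.2511], [0.4997, 0.0033, 0.2594]]
side A 0.286 44 [[0.4939, -0.009, 0.2862], [0.5083, -0.0013, 0.2892], [0.5288, 0.0029, 0.2938]]
side A 0.262 49 [[0.4985, -0.0091, 0.2627], [0.5064, -0.0008, 0.271], [0.5324, 0.0033, 0.2779]]
side A 0.242 41 [[0.4942, -0.0086, 0.2422], [0.4976, 0.0004, 0.2509], [0.5071, 0.0032, 0.2593]]
[ 0.53805566 -0.00578099  0.22943911] [ 0.16463937 -0.36138537  0.37281866] 0.0005461785673733508
```

>>> drive_tool(
  commands=[
    [0.2,0,0,0,0,0],
    [0.2,0,0,0,0,0],
    [0.2,0,0,0,0,0],
    [0.2,0,0,0,0,0],
    [0.06,0,0,0,0,0],
    [0,0,0,0,0,0],
  ],
)

```text
time: 43.05
tool_pos: [0.5041, -0.0038, 0.2288]
ee_rot: [-3.142, 0.003, 3.083]
wrist_force: [3.7, -0.6, 1.9]
width: 0.0002
finger_force: 1.9
```

>>> drive_tool(
  commands=[
    [0.03,0,0,0,0,0],
    [0.03,0,0,0,0,0],
    [0,0,0,0,0,0],
  ],
)

```text
time: 43.42
tool_pos: [0.5041, -0.0038, 0.2289]
ee_rot: [3.142, 0.007, 3.083]
wrist_force: [9.7, 0.7, 0.2]
width: 0.0003
finger_force: 4.8
```

The reading is firm: force rises with no further motion, so the arm is on its flat stop. Retreating and verifying.

>>> drive_tool(
  commands=[
    [-0.3,0,0,0,0,0],
    [-0.5,0,0,0,0,0],
    [0,0,-0.7,0,0,0],
    [0,0,-0.7,0,0,0],
    [0,0,-0.7,0,0,0],
    [0,0,-0.7,0,0,0],
    [0,0,0,0,0,0],
    [0,0,0,0,0,0],
  ],
)

```text
time: 44.42
tool_pos: [0.5324, -0.0054, 0.3384]
ee_rot: [3.142, -0.004, 3.083]
wrist_force: [-0.4, -0.2, -0.1]
width: 0.0004
finger_force: 0.0
```

Run:
```python
from ha import *
from bd import *
ha();i,P=bd("wrist",.195,.2);bd("side",.195,.225)
i,P,s=snap("top")
for n,pt in dict(mug=(165,272),bot=(490,280),dish=(342,218),cube=(292,210),purp=(232,204)).items(): print(n,P[pt[1],pt[0]].round(3))
i2,P,s=snap("side");cv2.imwrite("pics/s7.png",cv2.resize(np.vstack([i2[150:450,150:470]]),None,fx=2,fy=2)[:600])
i,P,s=snap("wrist");X,Y,Z=P[...,0],P[...,1],P[...,2];sat=cv2.cvtColor(i,cv2.COLOR_BGR2HSV)[...,1]
for a in(.53,.55,.585,.597):
    m=(abs(X-a)<.004)&(abs(Y-.198)<.012)&(Z>.15)&(Z<.215)&(sat<70)
    if m.sum()>5:print("B",a,np.median(P[m],0).round(4))
```

```text
wrist A 0.286 421 [[0.4743, -0.0093, 0.2869], [0.484, -0.003, 0.29], [0.4938, 0.0033, 0.2915]]
side A 0.286 33 [[0.4728, -0.0086, 0.287], [0.4831, -0.0016, 0.2898], [0.4934, 0.0031, 0.2915]]
side A 0.262 20 [[0.4827, -0.0087, 0.2628], [0.4836, -0.0001, 0.2698], [0.4911, 0.0032, 0.2773]]
side A 0.242 25 [[0.4825, -0.0089, 0.2431], [0.4835, 0.0001, 0.2521], [0.492, 0.0034, 0.2592]]
[ 0.53228016 -0.00542221  0.33831376] [-0.30785886 -1.17099135 -0.20879084] 4.4139268871466655e-05
wrist 970 [[0.5597, 0.1543, 0.2381], [0.5666, 0.1975, 0.2397], [0.574, 0.2405, 0.2415]] ((566.8358154296875, 197.68072509765625), (88.91764831542969, 11.299457550048828), 86.78848266601562)
side 371 [[0.5577, 0.1574, 0.2253], [0.5621, 0.2048, 0.2373], [0.5736, 0.243, 0.2415]] ((565.360595703125, 199.4888916015625), (88.48902893066406, 14.388473510742188), 86.23654174804688)
mug [0.593 0.385 0.005]
bot [ 0.581 -0.402  0.215]
dish [ 0.753 -0.085  0.002]
cube [0.757 0.048 0.072]
purp [0.745 0.183 0.178]
B 0.53 [0.5301 0.1967 0.1944]
B 0.55 [0.5501 0.1955 0.1946]
B 0.585 [0.5883 0.194  0.1952]
B 0.597 [0.5963 0.1907 0.2042]
```

View pics/s7.png

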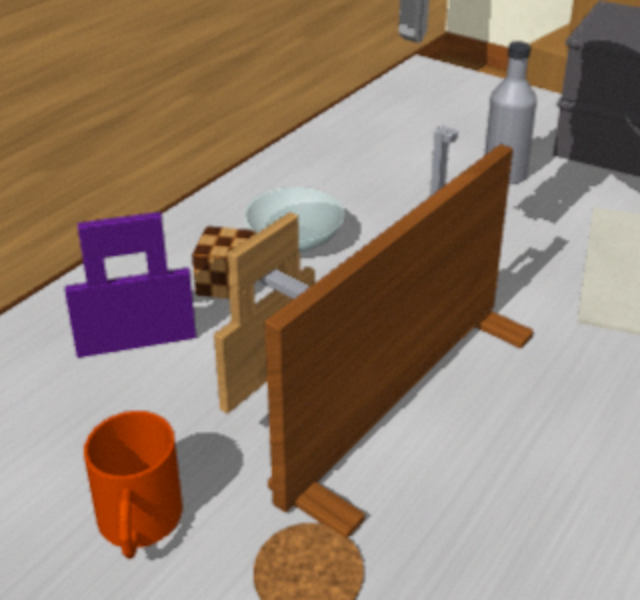

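The board hangs upright on hook b at (270,285). Hook a stands flat at (440,160), with its lip back over the panel at x .474–.494. The bystanders haven't moved and the robot is clear, so I'm handing it in.

```bash
python3 -c "
from bench import close_job
print(close_job())"
```

```text
the job is handed in; nothing more can be done
None
```

The job is handed in at about 45 s of the 72 s: hook b is fully down with the board hanging upright on it by its slot, hook a is folded flat again, and the mug, bottle, dish and cube have not moved.

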